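# Level the neck bed and hold the cam jack at full lift

### The job

On this guitar maker's bench, first turn the black footscrew knob until the hinged bed carrying the ukulele neck sits level. Then take the red grip of the cam jack's lever and swing the lever up to the cam's highest lift point, where it stands straight up and the pad supports the headstock. It springs back if let go, so finish with the gripper still holding the lever there, and leave the mallet, sanding block, eraser and glue bottle alone.

Things in the scene. Friction and masses are not known exactly. Their poses are not given: they have to be found in the camera images.
- fixture: Fixed plywood base board, 160 x 255 x 12 mm, of the levelling fixture; origin at table height, 105 mm from its -y end and 150 mm from its +y end. Axes: x away from the robot (at yaw 0), y towards the knob end, z up. The neck lies along y, headstock towards -y, reaching y = -291 mm. The bed's hinge line runs along x at y = -80, z = 66 mm.
- bed (a joint): Tilt of the hinged pale wooden bed (130 x 212 x 18 mm, neck on cork saddles), rad: 0 = level, negative = knob end sags; starts at -0.026 to -0.046. Turning the knob clockwise (seen from above) raises it 0.0165 rad per rad of knob; it stays where the knob leaves it. When level, the fingerboard's top is 128 mm and the headstock's underside 104 mm above the table.
- level_knob (a joint): Footscrew knob angle, rad, growing clockwise seen from above; travel 0 to 4.4, starts at 0.2 to 1.4, bed level at 3.0. Stays where left (friction 0.1 N m). At level its white line points to the red mark on the bed's +y edge; at the start it is 1.6 to 2.8 rad of clockwise turning short of that, so regrasp on the way (1.5 rad a grasp).
- gauge_top (a point): Middle of the red top of the fixed aluminium gauge post, 30 mm wide, beyond the bed's knob end, 75 mm above the table: flush with the bed's upper face when the bed is level.
- knob_grip (a point): On the knob's axis at gripping height, 109 mm above the table at level, 10 mm below its top; rises 2.7 mm per rad of knob. Black knob: disc 44 wide x 8 mm, with an upright bar on it 42 long x 14 wide x 30 mm high. The point turns with the knob: the bar lies along its y axis (white line on the +y half), so grip across its x axis. Clear for 70 mm around.
- jack: Fixed blue cam jack under the headstock, foot 150 x 80 x 10 mm, housing 70 mm high; origin on the table below the pad's centre. Axes: x along the lever's shaft (lever on the -x side, nearer the robot), y along the neck towards the bed, z up. It stands at a different place along the neck each time.
- lever_pivot (a point): Point on the jack's shaft axis (the jack's x axis), 125 mm to -x of the jack's origin and 60 mm above the table: the centre of the circle on which lever_grip moves. Axes as the jack.
- lever_handle: The lever, a crank: a 10 mm steel rod 120 mm long from the shaft, with a red grip sticking out sideways at its end, towards the jack's -x. Origin on the shaft, in the rod's middle plane, 90 mm to -x of the jack's origin. The rod runs along its own -y axis.
- lever_grip (a point): Middle of the red grip, a sleeve 24 mm thick and 50 mm long lying along the jack's x, spinning freely on its pin; 35 mm from the rod, 120 mm from lever_pivot. At the start it is 60 mm above the table on the jack's -y side; with the lever upright 180 mm up, above lever_pivot. It moves in the jack's vertical y-z plane. Pinch it from above across the jack's y; the sleeve then lets the lever turn.
- cam_lever (a joint): Lever angle in rad: 0 = level, resting on its stop (start), 1.571 = straight up = the cam's highest lift, and on to 2.2, where the lift has fallen again. A spring drives it back to 0: about 3 N at the grip at the start and 4 N at the top; let go, it drops back.
- pad_top (a point): Centre of the upper face of the jack's cork-faced pad, 44 x 40 mm, which rides on the eccentric and stays level: 94 mm above the table with the lever at 0, 104 mm at the highest lift, when it is in line with the shaft and meets the headstock's underside (lift = 10 mm x sine of the lever angle).
- mallet: Bystander: dark wooden carver's mallet standing on its head, 94 mm wide, 236 mm high; origin under its foot.
- sanding_block: Bystander: cork sanding block, 110 x 60 x 35 mm; origin under its centre.
- eraser: Bystander: black eraser, 55 x 28 x 18 mm; origin under its centre.
- glue_bottle: Bystander: white glue bottle with orange cap, 56 mm wide, 120 mm high; origin under its foot.

How it is judged (in metres and radians):
On the way, in this order (a step that is already met when the one before it is completed fails the run):
1. the bed is level (value of joint bed between -0.01 and 0.01 rad), for 0.2 s.
2. then the lever is at the cam's highest lift, held by the fingers (value of joint cam_lever between 1.421 and 1.721 rad and contact force between the fingers and lever_handle above 1.5 N), for 0.2 s.
At the end, for the whole second after the job is handed in: The bed is level within 0.010 rad (0.6 degree), the cam lever stands at its highest lift (straight up within 0.15 rad), at rest, with the fingers on the lever (over 1.5 N) holding it against its spring (all of step 1 and all of step 2 and velocity of joint cam_lever between -0.2 and 0.2 rad/s); the arm keeps its last pose, push and grip.
It fails at once if the mallet is pushed more than 30 mm or tipped over (distance of mallet from where it was at the start of the episode above 0.03 m or angle between mallet's own z axis and vertical above 0.5 rad).
It fails at once if the sanding block is pushed more than 30 mm or tipped over (distance of sanding_block from where it was at the start of the episode above 0.03 m or angle between sanding_block's own z axis and vertical above 0.5 rad).
It fails at once if the eraser is pushed more than 30 mm or tipped over (distance of eraser from where it was at the start of the episode above 0.03 m or angle between eraser's own z axis and vertical above 0.5 rad).
It fails at once if the glue bottle is pushed more than 30 mm or tipped over (distance of glue_bottle from where it was at the start of the episode above 0.03 m or angle between glue_bottle's own z axis and vertical above 0.5 rad).
It also fails if it takes over 54 s, if anything falls off the work surface, if the arm or the gripper's body presses on something with over 40 N, if the wrist force passes 120 N, or if a joint passes its speed limit or range.

### The arm

A 6-joint arm with a two-finger parallel gripper is mounted at the origin on the work surface. World frame = base frame: x ahead of the robot, y to its left, z up, the work surface at z = 0. Lengths are in m, angles in degrees, forces in N, time in s.
With the tool pointing down it reaches from about 0.35 to 0.875 m from the base axis. Payload 4.2 kg.
Tool frame: the origin (TCP) lies between the finger pads; the fingertips stand 17 mm ahead of it and the grasp point (between the pads) lies 2 mm behind it; z points along the fingers, y is the line along which they close (so a half turn about z gives the same grasp; the last joint's range is limited). The gripper opens to 87 mm and grips with 3 to 60 N. Pads are 19 mm wide; open, the fingers measure 117 mm over their backs; the gripper's body (75 mm by 190 mm) begins 51 mm behind the grasp point.
Start: joints at [91.421, 22.042, 0.453, 0, -68.411, -14.817], TCP at [0.145, 0.608, 0.24] pointing down, gripper open.
Joint ranges: [-179.83, 179.83], [-69.29, 118.12], [-61.27, 80.66], [-181.25, 117.63], [-171.15, -9.14], [-177.46, 177.46]. Speed limits (degrees/s): [159.86, 159.86, 180, 180, 180, 180].

### API

Orientations are given as a 3x3 rotation matrix whose columns are the frame's x, y, z axes.
In Python, from station import r gives the robot as it stands.
- The arm moves only by the tool servo_tool, never from a script. Its argument "targets" is a list of rows, each a list of 5 numbers: the shift along the world's x, y, z in units of 30 mm (1.0 is 30 mm), then the turn about the world's z in rad, then the finger opening in mm, from 0 to 87. In form: [[x, y, z, turn, gripper], ...]. A call has exactly 5 rows; each row is the pose to reach, as a shift and turn from the pose commanded when the call began; what a row does not reach only later rows make up. A row lasts 1/12 s, in which the tool goes at most 41.7 mm and 7.16 degrees, less where a joint would pass 70% of its speed; a pose out of reach is approached as far as the arm can. A call with a gripper value outside its range is refused whole. The fingers move at their own pace and stop on an object; the grip force is fixed at half the most. Time passes only in rows, so rows that repeat a pose let the fingers close, or fill a call up. It gives the time, the measured TCP pose, the force, the opening and the grip force at its end, in the units of the state.
- r.sense(): the state, without advancing time (a new reading comes with each control period).
- r.capture(name): name is "scene" or "top" or "wrist"; returns a dict with "pixels" (400x640x3 uint8, red, green, blue), "fx", "fy", "cx", "cy" (pixels), "world_from_camera" (4x4, takes a point from camera to world coordinates). Camera axes: x right, y down, z forward; pixel columns grow to the right and rows downward; lengths in m; the calibration is good to about 2 mm. A picture is of the moment at which its call begins. There is no depth.
- r.finish_job(): hands the job in; it is judged then, once.
The state is a dict: "time_s": time; "joints": joint angles; "joint_velocities": joint speeds; "effort": joint torques, N m; "tcp_pos": TCP position; "ee_rot": TCP orientation; "wrist_force": force on the tool from outside, world axes, zero at the start; "moment": the same for the moment, N m; "gripper_width": opening from 0.0 (shut) to 1.0 (fully open); "gripper_force": force on a finger pad.
Only numpy, scipy, OpenCV 4.12 (cv2) and the standard library are available. Lean on these libraries where they do the work, as an engineer would, in place of code of your own. Each camera call takes 0.05 s, during which the arm holds its last target. There are 200 camera calls.

## Working session

There is one attempt and no reset: what is moved stays moved. The work goes in short steps, Python scripts to look and compute and a tool call to move; the robot and the scene stay as the last step left them, time stands still between calls to the robot, and variables do not carry over. Pictures are saved under pics/ and viewed, at most 10 in all, crops included, and the job is handed in when it is done.

Besides the shell and the picture viewer there is one more tool, called after "Emit:" as name(argument=value, ...), one argument or row to a line, values as JSON. servo_tool: Moves the arm, as the interface text tells. Its arguments: {"type":"object","properties":{"targets":{"type":"array","items":{"type":"array","items":{"type":"number"}}}},"required":["targets"]}

```bash
mkdir -p pics
cat > h.py <<'E'
import numpy as np, cv2
from station import r
def cap(n, f=None):
    c=r.capture(n); c['bgr']=np.ascontiguousarray(c['pixels'][:,:,::-1])
    if f: cv2.imwrite('pics/'+f,c['bgr'])
    return c
def ray(c,u,v):
    T=np.array(c['world_from_camera']); d=T[:3,:3]@np.array([(u-c['cx'])/c['fx'],(v-c['cy'])/c['fy'],1.])
    return T[:3,3],d
def onz(c,u,v,z):
    o,d=ray(c,u,v); return o+d*(z-o[2])/d[2]
def proj(c,p):
    T=np.linalg.inv(np.array(c['world_from_camera'])); q=T[:3,:3]@np.asarray(p)+T[:3,3]
    return np.array([c['fx']*q[0]/q[2]+c['cx'],c['fy']*q[1]/q[2]+c['cy']])
def tri(c1,p1,c2,p2):
    o1,d1=ray(c1,*p1);o2,d2=ray(c2,*p2)
    A=np.stack([d1,-d2],1); s=np.linalg.lstsq(A,o2-o1,rcond=None)[0]
    a,b=o1+s[0]*d1,o2+s[1]*d2
    return (a+b)/2,np.linalg.norm(a-b)
E
python3 - <<'E'
from h import *
import pickle
t=cap('top','top0.png');s=cap('scene','scene0.png')
pickle.dump((t,s),open('c0.pkl','wb'))
for c in (t,s): print(np.round(np.array(c['world_from_camera']),3).tolist(),c['fx'])
x=r.sense();print(x['time_s'],x['tcp_pos'],np.round(x['ee_rot'],3).tolist(),x['gripper_width'])
E
```

```text
[[0.067, -0.975, 0.213, 0.34], [-0.998, -0.064, 0.019, 0.015], [-0.005, -0.214, -0.977, 1.243], [0.0, 0.0, 0.0, 1.0]] 377.2676456712329
[[-0.808, 0.346, -0.477, 1.097], [0.59, 0.462, -0.663, 0.724], [-0.009, -0.817, -0.577, 0.726], [0.0, 0.0, 0.0, 1.0]] 421.34210428777124
0.1 [0.14467638 0.60750518 0.23856808] [[0.973, -0.232, -0.0], [-0.232, -0.973, -0.002], [0.0, 0.002, -1.0]] 0.999730975535611
```

View pics/top0.png

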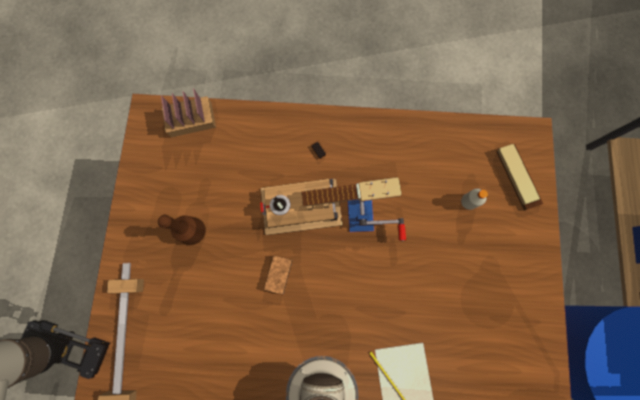

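View pics/scene0.png

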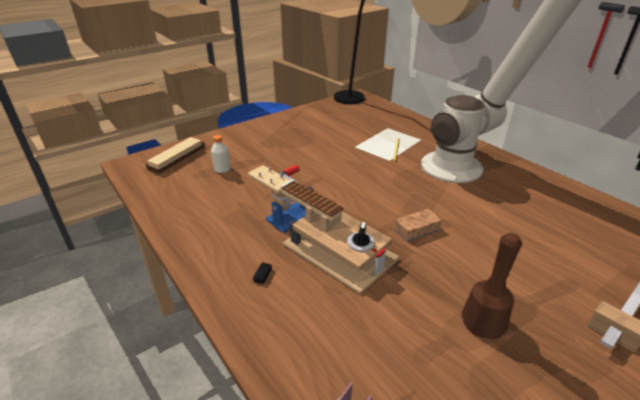

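The top view shows the knob near (280,204), the gauge's red top near (262,208), the blue jack near (361,215) and the red grip near (403,230). The mallet is at (187,229) and the sanding block at (278,274). In the scene view the knob is at (361,238) and the grip at (290,171).

Run:
```python
from h import *
import pickle
t,s=pickle.load(open('c0.pkl','rb'))
def blobs(c,m,roi,mn=4):
    z=np.zeros(m.shape,np.uint8);a,b,d,e=roi;z[b:e,a:d]=m[b:e,a:d]
    n,l,st,ce=cv2.connectedComponentsWithStats(z)
    return [(ce[i].round(1).tolist(),st[i].tolist()) for i in range(1,n) if st[i][4]>=mn]
for nm,c,roi in(('top',t,(240,160,430,260)),('scene',s,(240,130,420,300))):
    R,G,B=[c['pixels'][:,:,i].astype(int) for i in range(3)]
    print(nm,'red',blobs(c,(R>120)&(G<60)&(B<60),roi))
    print(nm,'blk',blobs(c,(R<45)&(G<45)&(B<45),roi))
    print(nm,'blue',blobs(c,(B>90)&(R<60),roi))
a=cv2.resize(t['bgr'][165:255,245:415],None,fx=4.7,fy=4.7,interpolation=cv2.INTER_CUBIC)[:, :800]
b=cv2.resize(s['bgr'][150:285,240:410],None,fx=4.4,fy=4.4,interpolation=cv2.INTER_CUBIC)
cv2.imwrite('pics/tc.png',a);cv2.imwrite('pics/sc.png',b)
```

```text
top red [([261.1, 206.9], [260, 202, 4, 10, 27]), ([267.0, 206.5], [266, 206, 3, 2, 4]), ([401.8, 231.9], [399, 224, 7, 17, 96])]
top blk [([278.2, 203.0], [274, 199, 11, 11, 44])]
top blue [([360.0, 210.9], [349, 202, 23, 18, 280]), ([353.3, 222.2], [350, 221, 8, 3, 15]), ([361.1, 227.9], [350, 225, 23, 6, 107])]
scene red [([291.9, 169.3], [285, 166, 14, 8, 57]), ([373.8, 249.6], [373, 249, 3, 2, 5]), ([380.1, 252.4], [376, 249, 9, 7, 27])]
scene blk [([361.1, 238.3], [354, 229, 15, 17, 168]), ([297.2, 237.8], [295, 233, 5, 10, 30]), ([262.3, 273.2], [254, 264, 17, 19, 209])]
scene blue [([275.4, 205.0], [273, 203, 6, 5, 17]), ([294.8, 211.6], [282, 205, 23, 15, 197]), ([278.1, 223.6], [267, 215, 22, 17, 123])]
```

View pics/tc.png

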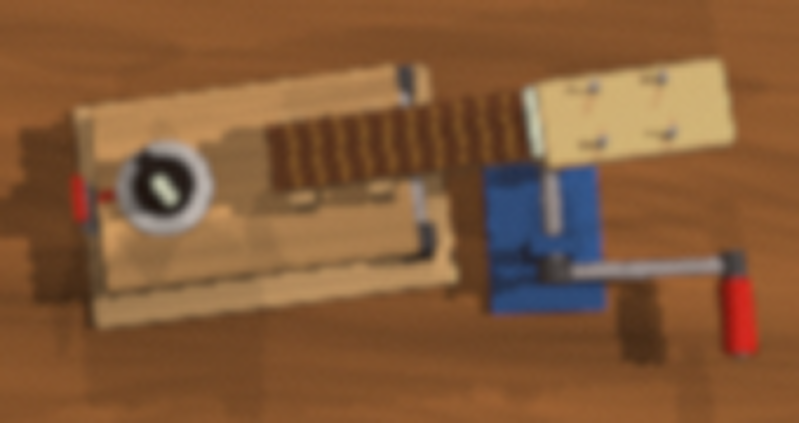

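The top crop shows the knob ring centred at crop (165,187), i.e. pixel (280,205). The bar runs obliquely with its white line towards (150–180,175–205). The gauge red is at (80,198), and the grip runs from (735,275) to (742,352).

Run:
```python
from h import *
import pickle
t,s=pickle.load(open('c0.pkl','rb'))
f=lambda x,y:(245+x/4.7,165+y/4.7)
print('gauge',onz(t,261.1,206.9,.075), tri(t,(261.1,206.9),s,(380.1,252.4)))
print('mark',tri(t,(267,206.5),s,(373.8,249.6)))
print('knob ring',onz(t,*f(165,187),.08))
print('knob blk top',onz(t,278.2,203.,.113),'tri',tri(t,(278.2,203.),s,(361.1,238.3)))
print('grip',onz(t,401.8,231.9,.067),tri(t,(401.8,231.9),s,(291.9,169.3)))
a,b=onz(t,*f(97,325),.012),onz(t,*f(455,283),.012);d=a-b
print('board',a,b,np.linalg.norm(d),np.degrees(np.arctan2(-d[0],d[1])))
# jack foot near edge, z=.01
a,b,c,e=[onz(t,*f(*p),.01)for p in((492,312),(605,312),(485,168),(598,168))]
print('jackfoot',a,b,c,e)
a,b=onz(t,*f(575,270),.065),onz(t,*f(725,264),.065);d=a-b
print('rod',a,b,np.linalg.norm(d),np.degrees(np.arctan2(-d[0],d[1])))
a,b=onz(t,*f(735,278),.072),onz(t,*f(743,352),.072);print('gripends',a,b)
for n,u,z in(('mallet',(187,230),.05),('block',(278,262),.035),('block2',(278,290),.035),('eraser',(318,150),.018),('glue',(475,200),.05)):print(n,onz(t,*u,z))
```

```text
gauge [0.54844784 0.22802314 0.075     ] (array([0.55063418, 0.22667153, 0.07233074]), np.float64(0.0050211101772241005))
mark (array([0.55355373, 0.20873879, 0.06966282]), np.float64(0.00474593048912056))
knob ring [0.5582236  0.16813354 0.08      ]
knob blk top [0.55718207 0.17010251 0.113     ] tri (array([0.56359592, 0.17294956, 0.08492611]), np.float64(0.0028606518878119625))
grip [ 0.49975006 -0.21765699  0.067     ] (array([ 0.50034717, -0.21836621,  0.06459388]), np.float64(0.0006955608745515276))
board [0.47037088 0.21548288 0.012     ] [ 0.51625533 -0.03151879  0.012     ] 0.2512274003088437 10.523635336526995
jackfoot [ 0.49790564 -0.05848632  0.01      ] [ 0.50312423 -0.13711117  0.01      ] [ 0.60006124 -0.04825268  0.01      ] [ 0.60534255 -0.12827817  0.01      ]
rod [ 0.52272122 -0.10924031  0.065     ] [ 0.53341687 -0.20931925  0.065     ] 0.1006488463937825 6.100167406124647
gripends [ 0.52330193 -0.21483823  0.072     ] [ 0.47447652 -0.22118255  0.072     ]
mallet [0.46290938 0.46042659 0.05      ]
block [0.38271913 0.16398452 0.035     ]
block2 [0.29713103 0.15607644 0.035     ]
eraser [0.76847293 0.06434577 0.018     ]
glue [ 0.62099173 -0.45414415  0.05      ]
```

Emit:
servo_tool(
  targets=[
    [0,0,1.2,0,87],
    [0.9,-1.0,2,0.1,87],
    [1.8,-2.0,2,0.2,87],
    [2.7,-3.0,2,0.3,87],
    [3.6,-4.0,2,0.4,87],
  ],
)

```text
time_s: 0.52
tcp_pos: [0.2528, 0.4871, 0.2996]
ee_rot: [[0.985, 0.171, -0.0], [0.171, -0.985, 0.0], [-0.0, -0.0, -1.0]]
wrist_force: [1.1, -0.4, -1.1]
gripper_width: 1.002
gripper_force: 0.0
```

Emit:
servo_tool(
  targets=[
    [0.9,-0.95,0,0.1,87],
    [1.8,-1.9,0,0.2,87],
    [2.7,-2.85,0,0.3,87],
    [3.6,-3.8,0,0.4,87],
    [4.5,-4.75,0,0.5,87],
  ],
)

```text
time_s: 0.93
tcp_pos: [0.388, 0.3442, 0.2994]
ee_rot: [[0.783, 0.622, -0.0], [0.622, -0.783, -0.0], [-0.0, -0.0, -1.0]]
wrist_force: [0.8, 0.2, -0.7]
gripper_width: 0.997
gripper_force: 0.0
```

Emit:
servo_tool(
  targets=[
    [0.9,-0.95,0,0.1,87],
    [1.8,-1.9,0,0.12,87],
    [2.7,-2.85,0,0.12,87],
    [3.6,-3.8,0,0.12,87],
    [4.5,-4.75,-0.5,0.12,87],
  ],
)

```text
time_s: 1.35
tcp_pos: [0.5244, 0.2026, 0.2872]
ee_rot: [[0.706, 0.708, 0.005], [0.708, -0.706, 0.003], [0.006, 0.002, -1.0]]
wrist_force: [0.6, 0.7, 0.2]
gripper_width: 1.0
gripper_force: 0.0
```

Emit:
servo_tool(
  targets=[
    [0.6,-0.6,0,0,87],
    [1.17,-1.15,-0.5,0,87],
    [1.17,-1.15,-1,0,87],
    [1.17,-1.15,-1,0,87],
    [1.17,-1.15,-1,0,87],
  ],
)

```text
time_s: 1.77
tcp_pos: [0.5567, 0.1687, 0.2536]
ee_rot: [[0.707, 0.707, -0.003], [0.707, -0.707, -0.002], [-0.003, -0.001, -1.0]]
wrist_force: [-0.4, 0.8, 1.4]
gripper_width: 1.002
gripper_force: 0.0
```

Run:
```python
from h import *
import pickle
w=cap('wrist','w0.png');t=cap('top');pickle.dump((w,t),open('c1.pkl','wb'))
x=r.sense();print(x['time_s'],x['tcp_pos'],np.round(x['ee_rot'],3).tolist(),np.round(x['joints'],1))
print(proj(w,(.557,.17,.113)))
```

```text
1.8667 [0.5572483  0.16980249 0.25558773] [[0.706, 0.708, 0.001], [0.708, -0.706, 0.0], [0.001, 0.001, -1.0]] [ 32.9  17.3  -4.3   0.  -68.4 102.2]
[319.45670576 190.12921683]
```

View pics/w0.png

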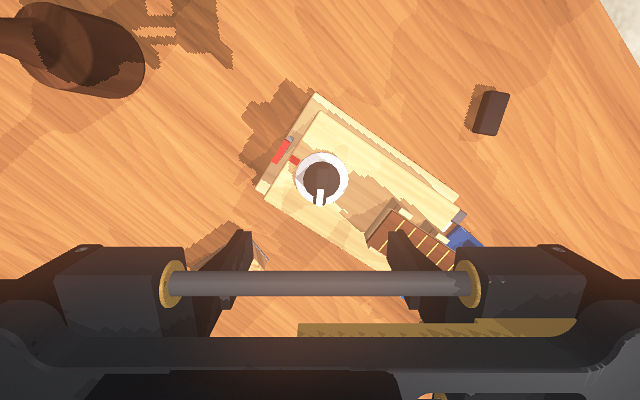

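The wrist view shows the knob at (321,180) with its white line running down at (320,190–205). The gauge red is at (282,151) and the red mark at (295,161).

Run:
```python
from h import *
import pickle
w,t=pickle.load(open('c1.pkl','rb'))
P=w['pixels'].astype(int);R,G,B=P[...,0],P[...,1],P[...,2]
roi=np.zeros(R.shape,bool);roi[145:215,290:352]=1
wh=(roi&(R>200)&(G>200)&(B>200)).astype(np.uint8)
ys,xs=np.nonzero(wh);(cx,cy),rad=cv2.minEnclosingCircle(np.stack([xs,ys],1).astype(np.float32));print('ring',cx,cy,rad)
c=onz(w,cx,cy,.082);print('ringc',c,'diam',rad*2/w['fx']*(np.array(w['world_from_camera'])[2,3]-.082))
bk=roi&(R<110)&(G<90);ys,xs=np.nonzero(bk);print('blk',xs.mean(),ys.mean(),xs.min(),xs.max(),ys.min(),ys.max(),onz(w,(xs.min()+xs.max())/2,(ys.min()+ys.max())/2,.088))
for y in range(152,212,2): print(y,''.join('#' if bk[y,x] else 'o' if wh[y,x] else '.' for x in range(292,350)))
rd=(R>150)&(G<80)&(B<80)
n,l,st,ce=cv2.connectedComponentsWithStats(rd.astype(np.uint8))
for i in range(1,n):
    if st[i][4]>8: print(ce[i],st[i],onz(w,*ce[i],.075))
```

```text
ring 328.0 179.0 38.94878387451172
ringc [0.56729553 0.16618014 0.082     ] diam 0.08867571665506413
blk 314.5 203.0 314 315 203 203 [0.53657179 0.15784814 0.088     ]
152 ............................oo............................
154 ....................oooooooooooooooooooo..................
156 .................ooooooooooooooooooooooooooo..............
158 .............oooooooooooooooooooooooooooooooooo...........
160 ...........oooooooooooooooooooooooooooooooooooooo.........
162 .........oooooooooooooo.............ooooooooooooooo.......
164 ........ooooooooooo.....................oooooooooooo......
166 .......oooooooooo.........................ooooooooooo.....
168 ......ooooooo................................ooooooooo....
170 .....oooooo...................................ooooooooo...
172 ....ooooo......................................ooooooooo..
174 ....ooo.........................................oooooooo..
176 ....o...........................................oooooooo..
178 ................................................ooooooooo.
180 ....oo........................................
[... 257 characters left out ...]
ooo....
190 ......oooooooo...........ooooooo.............oooooooo.....
192 .......ooooooooo.........ooooooo...........ooooooooo......
194 .........ooooooooo.......ooooooo..........oooooooo........
196 ...........oooooooooo....oooooo.......oooooooooo..........
198 .............oooooooo....oooooo...oooooooooooo............
200 ...............oooooo...ooooooo...oooooooooo..............
202 ....................o...ooooooo...ooooooo.................
204 ........................oooooo...o........................
206 ..........................ooooo...........................
208 ..........................................................
210 ...............................................oo.........
```

Run:
```python
import cv2
a=cv2.imread('pics/w0.png')[130:230,250:390];cv2.imwrite('pics/w0c.png',cv2.resize(a,None,fx=5.6,fy=5.6,interpolation=cv2.INTER_CUBIC))
```

```text
(no output)
```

View pics/w0c.png

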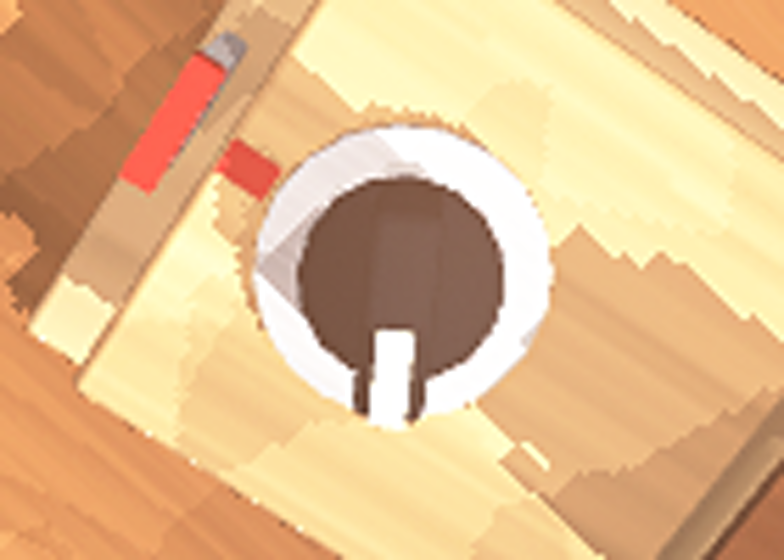

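The crop shows the disc centred at (402,280), i.e. pixel (321.8,180), and the bar's top running from (407,215) to (392,380). The mark is at (247,168) and the gauge at (176,120).

Run:
```python
from h import *
import pickle
w,t=pickle.load(open('c1.pkl','rb'))
f=lambda x,y:(250+x/5.6,130+y/5.6)
ax=onz(w,*f(402,280),.083);print('axis',ax,'ring',onz(w,*f(403,270),.076))
print('disc w',np.linalg.norm(onz(w,*f(300,280),.083)-onz(w,*f(505,280),.083)))
a,b=onz(w,*f(407,215),.113),onz(w,*f(392,380),.113);d=b-a
print(a,b,'bar ang',np.degrees(np.arctan2(d[1],d[0])),np.linalg.norm(d))
g=onz(w,*f(176,120),.075);m=onz(w,*f(247,168),.07);print('gauge',g,'mark',m)
for p in(g,m): e=p-ax;print('fix +y ang',np.degrees(np.arctan2(e[1],e[0])),np.linalg.norm(e))
print(np.array(w['world_from_camera']).round(3).tolist())
```

```text
axis [0.56147571 0.17064879 0.083     ] ring [0.56197006 0.1707692  0.076     ]
disc w 0.042739591630710484
[0.57605727 0.18431125 0.113     ] [0.55128394 0.16345315 0.113     ] bar ang -139.90404161529705 0.03238484337525288
gauge [0.55103881 0.22645283 0.075     ] mark [0.55322419 0.20887898 0.07      ]
fix +y ang 100.59351143644051 0.057332538391461796
fix +y ang 102.17975715720453 0.041214501200882804
[[0.707, -0.674, -0.215, 0.616], [-0.707, -0.674, -0.215, 0.228], [-0.0, 0.303, -0.953, 0.399], [0.0, 0.0, 0.0, 1.0]]
```

Emit:
servo_tool(
  targets=[
    [0.12,0.07,-1.0,-0.085,60],
    [0.12,0.07,-2.0,-0.085,50],
    [0.12,0.07,-3.0,-0.085,50],
    [0.12,0.07,-3.6,-0.085,50],
    [0.12,0.07,-4.0,-0.085,50],
  ],
)

```text
time_s: 2.28
tcp_pos: [0.5597, 0.172, 0.1334]
ee_rot: [[0.763, 0.646, -0.002], [0.646, -0.763, -0.001], [-0.002, -0.0, -1.0]]
wrist_force: [-0.1, -0.3, -0.8]
gripper_width: 0.706
gripper_force: 0.0
```

Emit:
servo_tool(
  targets=[
    [0,0,-0.5,0,50],
    [0,0,-0.9,0,50],
    [0,0,-0.97,0,50],
    [0,0,-0.97,0,30],
    [0,0,-0.97,0,10],
  ],
)

```text
time_s: 2.7
tcp_pos: [0.5614, 0.1723, 0.1069]
ee_rot: [[0.763, 0.646, 0.002], [0.646, -0.763, 0.001], [0.002, 0.001, -1.0]]
wrist_force: [-0.6, -0.7, -0.7]
gripper_width: 0.499
gripper_force: 0.0
```

Emit:
servo_tool(
  targets=[
    [0,0,0,0,5],
    [0,0,0,0,5],
    [0,0,0,0,5],
    [0,0,0,0,5],
    [0,0,0,0,5],
  ],
)

```text
time_s: 3.12
tcp_pos: [0.5612, 0.1711, 0.106]
ee_rot: [[0.764, 0.645, 0.001], [0.645, -0.764, -0.0], [0.001, 0.001, -1.0]]
wrist_force: [0.1, -0.7, 1.9]
gripper_width: 0.158
gripper_force: 30.0
```

Emit:
servo_tool(
  targets=[
    [0,0,0.01,-0.1,5],
    [0,0,0.02,-0.2,5],
    [0,0,0.03,-0.3,5],
    [0,0,0.04,-0.4,5],
    [0,0,0.045,-0.5,5],
  ],
)

```text
time_s: 3.53
tcp_pos: [0.5615, 0.1706, 0.1074]
ee_rot: [[0.981, 0.196, 0.001], [0.196, -0.981, -0.001], [0.001, 0.001, -1.0]]
wrist_force: [1.3, -3.0, 0.2]
gripper_width: 0.161
gripper_force: 30.0
```

Emit:
servo_tool(
  targets=[
    [0,0,0.01,-0.1,5],
    [0,0,0.02,-0.2,5],
    [0,0,0.03,-0.3,5],
    [0,0,0.04,-0.4,5],
    [0,0,0.045,-0.5,5],
  ],
)

```text
time_s: 3.95
tcp_pos: [0.5614, 0.1701, 0.1087]
ee_rot: [[0.954, -0.298, 0.001], [-0.298, -0.954, -0.002], [0.001, 0.002, -1.0]]
wrist_force: [1.8, -3.8, 1.2]
gripper_width: 0.158
gripper_force: 30.0
```

Emit:
servo_tool(
  targets=[
    [0,0,0.01,-0.1,5],
    [0,0,0.02,-0.2,5],
    [0,0,0.03,-0.3,5],
    [0,0,0.04,-0.4,5],
    [0,0,0.045,-0.5,5],
  ],
)

```text
time_s: 4.37
tcp_pos: [0.5613, 0.1697, 0.1101]
ee_rot: [[0.695, -0.719, 0.0], [-0.719, -0.695, -0.003], [0.002, 0.002, -1.0]]
wrist_force: [1.8, -5.7, 1.5]
gripper_width: 0.159
gripper_force: 30.0
```

Emit:
servo_tool(
  targets=[
    [0,0,0.01,-0.1,5],
    [0,0,0.02,-0.2,5],
    [0,0,0.03,-0.3,5],
    [0,0,0.04,-0.4,5],
    [0,0,0.045,-0.5,5],
  ],
)

```text
time_s: 4.78
tcp_pos: [0.5611, 0.1694, 0.1114]
ee_rot: [[0.264, -0.964, -0.0], [-0.964, -0.264, -0.003], [0.003, 0.001, -1.0]]
wrist_force: [1.4, -6.0, 2.0]
gripper_width: 0.163
gripper_force: 30.0
```

Emit:
servo_tool(
  targets=[
    [0,0,0.01,-0.09,5],
    [0,0,0.01,-0.09,5],
    [0,0,0.01,-0.09,5],
    [0,0,0.01,-0.09,5],
    [0,0,0.01,-0.09,5],
  ],
)

```text
time_s: 5.2
tcp_pos: [0.5611, 0.1693, 0.1117]
ee_rot: [[0.18, -0.984, -0.0], [-0.984, -0.18, -0.003], [0.003, 0.001, -1.0]]
wrist_force: [1.3, -5.6, 1.0]
gripper_width: 0.158
gripper_force: 30.0
```

Emit:
servo_tool(
  targets=[
    [0,0,0,0,60],
    [0,0,0,0,60],
    [0,0,0,0,60],
    [0,0,1.0,0,60],
    [0,0,2.0,0,70],
  ],
)

```text
time_s: 5.62
tcp_pos: [0.5595, 0.171, 0.17]
ee_rot: [[0.181, -0.983, -0.005], [-0.983, -0.181, -0.003], [0.002, 0.005, -1.0]]
wrist_force: [0.2, 0.2, -0.0]
gripper_width: 0.452
gripper_force: 0.0
```

Emit:
servo_tool(
  targets=[
    [0,0,1.2,0,80],
    [0,0,2.4,0,87],
    [0,0,2.9,0,87],
    [0,0,2.9,0,87],
    [0,0,2.9,0,87],
  ],
)

```text
time_s: 6.03
tcp_pos: [0.5607, 0.1719, 0.2591]
ee_rot: [[0.181, -0.983, 0.002], [-0.983, -0.181, 0.002], [-0.002, -0.002, -1.0]]
wrist_force: [-0.4, -0.4, -0.7]
gripper_width: 0.833
gripper_force: 0.0
```

Run:
```python
from h import *
import pickle
w=cap('wrist','w1.png');t=cap('top');s=cap('scene');pickle.dump((w,t,s),open('c2.pkl','wb'))
x=r.sense();print(x['time_s'],x['tcp_pos'],np.round(x['joints'],1))
u,v=proj(w,(.5612,.17,.1)).astype(int);u0,v0=max(u-70,0),max(v-50,0);print(u0,v0)
cv2.imwrite('pics/w1c.png',cv2.resize(w['bgr'][v0:v0+100,u0:u0+140],None,fx=5.6,fy=5.6,interpolation=cv2.INTER_CUBIC))
```

```text
6.1833 [0.55989557 0.1711806  0.25640896] [ 32.8  17.6  -3.6  -0.  -68.9 -22.4]
249 134
```

View pics/w1c.png

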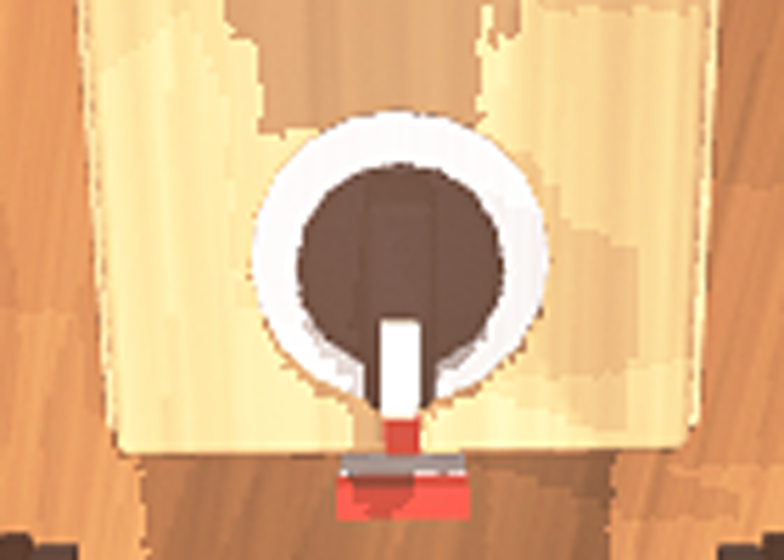

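The crop shows the white line at (400,365) pointing straight at the red mark (402,437), so the knob is at level. Next is the lever.

Emit:
servo_tool(
  targets=[
    [-0.2,-1.0,0,-0.11,87],
    [-0.4,-2.0,0,-0.22,87],
    [-0.6,-3.0,0,-0.33,87],
    [-0.8,-4.0,0,-0.44,87],
    [-1.0,-5.0,0,-0.55,87],
  ],
)

```text
time_s: 6.6
tcp_pos: [0.5296, 0.02, 0.2566]
ee_rot: [[-0.364, -0.931, -0.003], [-0.931, 0.364, -0.001], [0.002, 0.003, -1.0]]
wrist_force: [0.5, -0.2, 0.2]
gripper_width: 1.002
gripper_force: 0.0
```

Emit:
servo_tool(
  targets=[
    [-0.2,-1.0,0,-0.11,87],
    [-0.4,-2.0,0,-0.22,87],
    [-0.6,-3.0,0,-0.33,87],
    [-0.8,-4.0,0,-0.44,87],
    [-1.0,-5.0,0,-0.55,87],
  ],
)

```text
time_s: 7.02
tcp_pos: [0.4996, -0.1299, 0.2568]
ee_rot: [[-0.798, -0.603, -0.003], [-0.603, 0.798, 0.0], [0.002, 0.002, -1.0]]
wrist_force: [0.2, -0.5, -0.7]
gripper_width: 1.0
gripper_force: 0.0
```

Emit:
servo_tool(
  targets=[
    [-0.1,-1.0,0,-0.11,87],
    [-0.15,-2.0,0,-0.22,87],
    [-0.15,-2.95,0,-0.33,87],
    [-0.15,-2.95,0,-0.44,87],
    [-0.15,-2.95,0,-0.53,87],
  ],
)

```text
time_s: 7.43
tcp_pos: [0.4953, -0.2186, 0.2562]
ee_rot: [[-0.993, -0.114, -0.004], [-0.114, 0.993, 0.001], [0.004, 0.001, -1.0]]
wrist_force: [0.1, 1.3, -0.4]
gripper_width: 1.001
gripper_force: 0.0
```

Emit:
servo_tool(
  targets=[
    [0,0,0,0,87],
    [0,0,0,0,87],
    [0,0,0,0,87],
    [0,0,0,0,87],
    [0,0,0,0,87],
  ],
)

```text
time_s: 7.85
tcp_pos: [0.4963, -0.2168, 0.2581]
ee_rot: [[-0.992, -0.124, -0.0], [-0.124, 0.992, 0.0], [0.0, 0.0, -1.0]]
wrist_force: [-0.3, 0.4, 0.3]
gripper_width: 0.996
gripper_force: 0.0
```

Run:
```python
from h import *
import pickle
w=cap('wrist','w2.png');t=cap('top');s=cap('scene');pickle.dump((w,t,s),open('c3.pkl','wb'))
x=r.sense();print(x['time_s'],x['tcp_pos'],np.round(x['ee_rot'],3).tolist(),np.round(x['joints'],1))
P=w['pixels'].astype(int);R,G,B=P[...,0],P[...,1],P[...,2]
rd=((R>120)&(G<75)&(B<75)).astype(np.uint8)
n,l,st,ce=cv2.connectedComponentsWithStats(rd)
for i in range(1,n):
    if st[i][4]>60:
        ys,xs=np.nonzero(l==i);rr=cv2.minAreaRect(np.stack([xs,ys],1).astype(np.float32));bx=cv2.boxPoints(rr)
        print(ce[i],st[i],rr,onz(w,*ce[i],.066)); print([onz(w,*p,.060).round(4).tolist() for p in bx])
```

```text
8.0 [ 0.49633746 -0.21690079  0.25833646] [[-0.992, -0.123, 0.0], [-0.123, 0.992, -0.0], [-0.0, -0.0, -1.0]] [ -6.4  13.1  -9.6  -0.  -67.3 -76.5]
[323.63917526 176.8556701 ] [310 162  18  40  97] ((324.2195129394531, 179.02438354492188), (41.08955383300781, 15.606127738952637), 69.775146484375) [ 0.49198613 -0.2115123   0.066     ]
[[0.4773, -0.2307, 0.06], [0.4683, -0.2135, 0.06], [0.5156, -0.1888, 0.06], [0.5252, -0.2067, 0.06]]
```

View pics/w2.png

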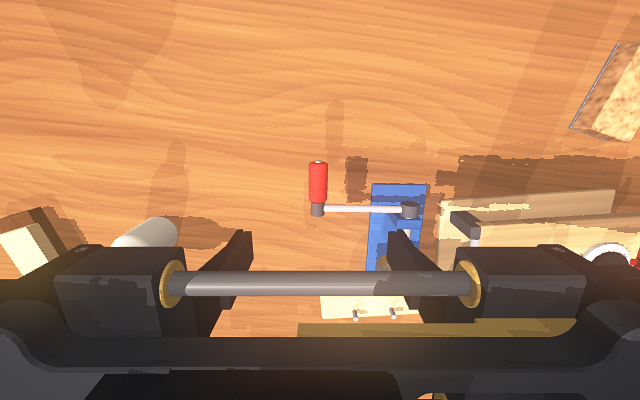

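The wrist view shows the red sleeve from (318,163) to (317,203), upright in the image. The crank hub is at (318,209) and the shaft hub at (409,211), with the blue foot at (373–427,184).

Run:
```python
from h import *
import pickle
w,t,s=pickle.load(open('c3.pkl','rb'))
P=w['pixels'].astype(int);R,G,B=P[...,0],P[...,1],P[...,2]
rd=((R>130)&(R>1.9*G)&(R>1.9*B)).astype(np.uint8);rd[:,:300]=0;rd[:150]=0;rd[215:]=0;rd[:,340:]=0
ys,xs=np.nonzero(rd);print(len(xs),xs.min(),xs.max(),ys.min(),ys.max())
for y in range(ys.min(),ys.max()+1,5): q=xs[ys==y];print(y,q.min(),q.max())
print('grip c',onz(w,318,183,.068),'ends',onz(w,318,162,.062),onz(w,317.5,203,.068))
T=np.array(w['world_from_camera']);print(T[:3,3])
a,b=onz(w,325,208.5,.062),onz(w,398,209.5,.062);d=b-a;print('rod',a,b,np.linalg.norm(d),np.degrees(np.arctan2(-d[0],d[1])))
a,b=onz(w,373,184,.01),onz(w,427,184,.01);d=b-a;print('foot near',a,b,np.linalg.norm(d),np.degrees(np.arctan2(-d[0],d[1])))
for c,n in((t,'top'),(s,'scene')): print(n,proj(c,onz(w,318,183,.068)))
R,G,B=[s['pixels'][...,i].astype(int) for i in range(3)]
m=(R>120)&(G<60)&(B<60);m[200:]=0;m[:130]=0;ys,xs=np.nonzero(m);print(xs.mean(),ys.mean(),len(xs));
R,G,B=[t['pixels'][...,i].astype(int) for i in range(3)]
m=(R>120)&(G<60)&(B<60);m[:,:390]=0;m[:,415:]=0;ys,xs=np.nonzero(m);print(xs.mean(),ys.mean(),len(xs))
```

```text
749 309 327 161 202
161 313 322
166 309 327
171 309 327
176 309 327
181 309 327
186 309 327
191 309 326
196 309 326
201 311 325
grip c [ 0.50015973 -0.21755556  0.068     ] ends [ 0.47510282 -0.22067901  0.062     ] [ 0.52629476 -0.21497306  0.068     ]
[ 0.41364745 -0.22638673  0.40358794]
rod [ 0.53460297 -0.20414742  0.062     ] [ 0.52415369 -0.10945506  0.062     ] 0.09526714849163567 6.297096391815962
foot near [ 0.50663723 -0.13613052  0.01      ] [ 0.49684937 -0.05787283  0.01      ] 0.07886741156170515 7.129094552352373
top [401.83461435 231.72814001]
scene [292.16519758 168.45476465]
291.9655172413793 169.6206896551724 58
402.8421052631579 237.47368421052633 19
```

Emit:
servo_tool(
  targets=[
    [0.1,0,-1.0,0,70],
    [0.1,0,-2.0,0,60],
    [0.1,0,-3.0,0,60],
    [0.1,0,-4.0,0,60],
    [0.1,0,-5.0,0,60],
  ],
)

```text
time_s: 8.42
tcp_pos: [0.4994, -0.217, 0.1074]
ee_rot: [[-0.992, -0.123, 0.001], [-0.123, 0.992, -0.0], [-0.001, -0.0, -1.0]]
wrist_force: [0.4, -0.6, 0.1]
gripper_width: 0.727
gripper_force: 0.0
```

Emit:
servo_tool(
  targets=[
    [0,0,-0.7,0,60],
    [0,0,-1.3,0,60],
    [0,0,-1.68,0,60],
    [0,0,-1.68,0,60],
    [0,0,-1.68,0,30],
  ],
)

```text
time_s: 8.83
tcp_pos: [0.4993, -0.2171, 0.0576]
ee_rot: [[-0.992, -0.123, -0.001], [-0.123, 0.992, -0.0], [0.001, 0.0, -1.0]]
wrist_force: [0.2, -0.7, -0.0]
gripper_width: 0.663
gripper_force: 0.0
```

Emit:
servo_tool(
  targets=[
    [0,0,0,0,12],
    [0,0,0,0,12],
    [0,0,0,0,12],
    [0,0,0,0,12],
    [0,0,0,0,12],
  ],
)

```text
time_s: 9.25
tcp_pos: [0.4995, -0.2172, 0.0585]
ee_rot: [[-0.992, -0.123, 0.001], [-0.123, 0.992, -0.0], [-0.001, -0.0, -1.0]]
wrist_force: [-0.8, -0.8, 0.6]
gripper_width: 0.321
gripper_force: 0.0
```

```bash
python3 -c "
import numpy as np
for k in range(1,16):
    th=k*np.pi/2/15; print(k,round(np.degrees(th)),(np.array([-.118*4*(1-np.cos(th)),.993*4*(1-np.cos(th)),4*np.sin(th)])).round(2))"
```

```text
1 6 [-0.    0.02  0.42]
2 12 [-0.01  0.09  0.83]
3 18 [-0.02  0.19  1.24]
4 24 [-0.04  0.34  1.63]
5 30 [-0.06  0.53  2.  ]
6 36 [-0.09  0.76  2.35]
7 42 [-0.12  1.02  2.68]
8 48 [-0.16  1.31  2.97]
9 54 [-0.19  1.64  3.24]
10 60 [-0.24  1.99  3.46]
11 66 [-0.28  2.36  3.65]
12 72 [-0.33  2.74  3.8 ]
13 78 [-0.37  3.15  3.91]
14 84 [-0.42  3.56  3.98]
15 90 [-0.47  3.97  4.  ]
```

Not closed yet; give it one more call.

Emit:
servo_tool(
  targets=[
    [0,0,0,0,12],
    [0,0,0,0,12],
    [0,0,0,0,12],
    [0,0,0,0,12],
    [0,0,0,0,12],
  ],
)

```text
time_s: 9.67
tcp_pos: [0.4998, -0.2186, 0.0586]
ee_rot: [[-0.992, -0.122, 0.001], [-0.122, 0.992, -0.002], [-0.001, -0.002, -1.0]]
wrist_force: [-0.5, -6.3, 1.5]
gripper_width: 0.266
gripper_force: 30.0
```

Emit:
servo_tool(
  targets=[
    [0,0.02,0.42,0,12],
    [-0.01,0.09,0.83,0,12],
    [-0.02,0.19,1.24,0,12],
    [-0.04,0.34,1.63,0,12],
    [-0.06,0.53,2.0,0,12],
  ],
)

```text
time_s: 10.08
tcp_pos: [0.498, -0.2026, 0.1188]
ee_rot: [[-0.993, -0.122, 0.002], [-0.122, 0.993, -0.002], [-0.001, -0.002, -1.0]]
wrist_force: [1.5, -4.9, -3.2]
gripper_width: 0.263
gripper_force: 30.0
```

Emit:
servo_tool(
  targets=[
    [-0.03,0.23,0.35,0,12],
    [-0.06,0.49,0.68,0,12],
    [-0.1,0.78,0.97,0,12],
    [-0.13,1.11,1.24,0,12],
    [-0.18,1.46,1.46,0,12],
  ],
)

```text
time_s: 10.5
tcp_pos: [0.4932, -0.1584, 0.1631]
ee_rot: [[-0.993, -0.122, 0.004], [-0.122, 0.993, -0.002], [-0.003, -0.003, -1.0]]
wrist_force: [3.2, -4.4, -1.5]
gripper_width: 0.269
gripper_force: 30.0
```

Emit:
servo_tool(
  targets=[
    [-0.04,0.37,0.19,0,12],
    [-0.09,0.75,0.34,0,12],
    [-0.13,1.16,0.45,0,12],
    [-0.18,1.57,0.52,0,12],
    [-0.23,1.98,0.54,0,12],
  ],
)

```text
time_s: 10.92
tcp_pos: [0.4868, -0.0983, 0.1788]
ee_rot: [[-0.992, -0.122, 0.005], [-0.122, 0.992, -0.001], [-0.005, -0.002, -1.0]]
wrist_force: [5.2, -4.5, -5.0]
gripper_width: 0.267
gripper_force: 30.0
```

Emit:
servo_tool(
  targets=[
    [0,0,0,0,12],
    [0,0,0,0,12],
    [0,0,0,0,12],
    [0,0,0,0,12],
    [0,0,0,0,12],
  ],
)

```text
time_s: 11.33
tcp_pos: [0.4868, -0.099, 0.1788]
ee_rot: [[-0.992, -0.123, 0.004], [-0.123, 0.992, -0.001], [-0.004, -0.001, -1.0]]
wrist_force: [3.7, -3.6, -0.1]
gripper_width: 0.268
gripper_force: 30.0
```

Run:
```python
from h import *
import pickle
w=cap('wrist');t=cap('top');s=cap('scene');pickle.dump((w,t,s),open('c4.pkl','wb'))
x=r.sense();print(x['time_s'],x['tcp_pos'],x['wrist_force'],x['gripper_width'],x['gripper_force'])
a=cv2.resize(s['bgr'][100:280,230:430],None,fx=3,fy=3,interpolation=cv2.INTER_CUBIC)
cv2.imwrite('pics/s4.png',a)
g=np.array(x['tcp_pos'])+[0,0,.002]; v=g-np.array([.486,-.0984,.06]); al=v@[-.118,.993,0]
print('lever angle est',np.arctan2(v[2],-al),np.hypot(v[2],al))
```

```text
11.4833 [ 0.48683321 -0.09905443  0.17877309] [ 4.47719459 -4.51781188 -0.3614332 ] 0.2647757512387665 30.01568313804455
lever angle est 1.5646015675308766 0.1207754077425892
```

View pics/s4.png

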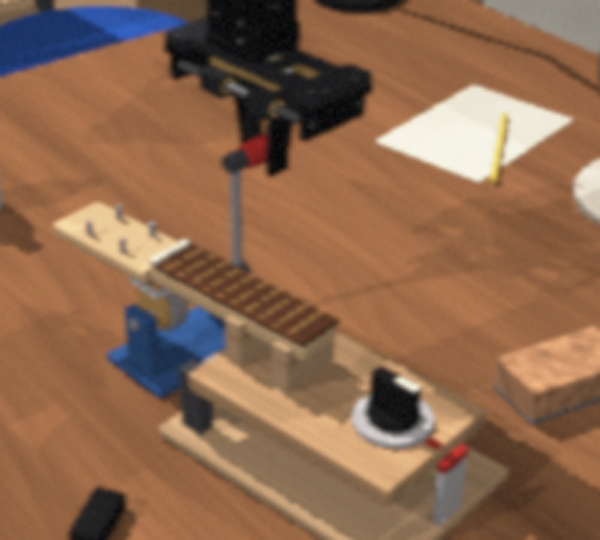

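The picture shows the rod upright (crop (236,165) to (240,268)) with the red grip between the fingers. The knob's white line points at the red mark (432,440), and the -y force of about 4 N matches the spring.

```bash
python3 -c "
from station import r
print(r.finish_job())"
```

```text
the job is handed in; nothing more can be done
None
```

I handed the job in with the bed levelled (the knob's white line on the red mark) and the gripper still holding the lever upright, at an estimated 1.56 rad; the hand-in call gave no verdict.

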